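Advance a dividing head by one tooth with its worm crank

ROBOT

A 6-joint arm with a two-finger parallel gripper is mounted at the origin on a cart in front of the work surface, level with it; the furniture and walls round the work are solid. World frame = base frame: x ahead of the robot, y to its left, z up, the work surface at z = 0. Lengths are in m, angles in rad, forces in N, time in s.
With the tool pointing down it reaches from about 0.35 to 0.85 m from the base axis. Payload 8.1 kg.
Tool frame: the origin (TCP) lies at the very end of the fingers, on their centre line; the grasp point (between the pads) lies robot.grip_depth behind it (robot.grip_depth is the distance from the TCP to the grasp point, in m); x points along the fingers, y is the direction in which the jaws open and shut, and the axes are right-handed (so a half turn about x gives the same grasp; the last joint's range is limited). The gripper opens to 93 mm and grips with 3 to 60 N. Pads are 15 mm wide; open, the fingers measure 128 mm over their backs; the gripper's body (75 mm by 188 mm) begins 65 mm behind the grasp point.
Start: joints at [-1.415, 0.13, 1.488, -0, 1.523, -0.085], TCP at [0.143, -0.583, 0.219] pointing down, gripper open.
Joint ranges: [-2.96, 2.96], [-0.89, 2.26], [0.02, 2.5], [-1.34, 4.48], [0, 2.73], [-2.66, 2.66]. Speed limits (rad/s): [2.39, 2.39, 2.79, 3.14, 3.14, 3.14].

INTERFACE

Orientations are given as a unit quaternion [w, x, y, z].
In Python, from bench import robot gives the robot as it stands.
- The arm moves only by the tool send_rows, never from a script. Its argument "increments" is a list of rows, each a list of 4 numbers: the shift along the tool's x, y, z in cm, then the turn about the tool's x in rad. A call has 1 to 20 rows; each row shifts and turns the commanded pose from where the row before left it, along the tool's axes as they then stand; what a row does not reach is not made up. A row lasts 1/8 s, in which the tool goes at most 62.5 mm and 10.7 degrees, less where a joint would pass 70% of its speed; a pose out of reach is approached as far as the arm can. A call is refused whole if a number of a shift passes 6.25 or a number of a turn 0.188, either way. A call with a gripper value outside its range is refused whole. "claw" is the closure, from 0 (fully open) to 1 (shut), set as the call begins (left out, the last holds). The fingers move at their own pace and stop on an object; "grip_force" is the grip in N (left out, the last holds). Time passes only in rows, so rows that do not move let the fingers close. It gives the time, the measured TCP pose, the force and the opening at its end, in the units of the state.
- robot.state(): the state, without advancing time (a new reading comes with each control period).
- robot.get_image(name): name is "side" or "top" or "wrist"; returns a dict with "image" (480x640x3 uint8, red, green, blue), "z_map" (480x640 float32, m along the optical axis (not along the pixel's ray), 0 where there is no reading), "camera_matrix" (3x3 intrinsics, pixels), "D" ([k1, k2, p1, p2, k3] as OpenCV has them; the pictures are not rectified), "rvec" (rotation vector, rad) and "tvec" (3), from world to camera coordinates, as OpenCV has them; the wrist camera has in their place "tool_from_camera" (4x4, takes a point from camera to tool coordinates, whose origin is the TCP and whose axes are the tool frame's). Camera axes: x right, y down, z forward; pixel columns grow to the right and rows downward; lengths in m; the calibration is good to about 2 mm. A picture is of the moment at which its call begins: read the wrist's pose just before it.
- robot.hand_in(): hands the job in, once; it reports no verdict.
The state is a dict: "clock": time; "q": joint angles; "joint_vel": joint speeds; "joint_efforts": joint torques, N m; "ee_pos": TCP position; "eef_rot": TCP orientation; "wrist_force": force on the tool from outside, world axes, zero at the start; "moment": the same for the moment, N m; "opening": finger opening in m.
Only numpy, scipy, OpenCV 4.12 (cv2) and the standard library are available. Lean on these libraries where they do the work, as an engineer would, in place of code of your own. Each camera call takes 0.05 s, during which the arm holds its last target.

TASK

The dividing head's crank was left part-way, with its spring pin resting on the index plate between two holes. Bring the next tooth of the wheel under the pointer: lift the pin clear of the plate, wind the crank three full turns clockwise (seen from above) and on to the second hole ahead of where it first stood, and let the pin drop fully home in that hole. Feel for the hole with the pin riding lightly on the plate and do not run on past it; never force or ram the pin against the plate, and leave the measuring things on the bench where they are.

Things in the scene. Friction and masses are not known exactly. Their poses are not given: they have to be found in the camera images.
- dividing_head: grey cast dividing head, 165 x 175 mm, 160 mm high, fixed to the bench. Origin at bench level exactly under the vertical worm shaft, which is the axis of the crank; z up. Its round index plate lies level on top; its horizontal spindle points to the head's own -x
- plate_centre (a point): centre of the top face of the steel index plate (108 mm diameter, 6 mm thick, 110 mm above the bench), on the worm axis; axes as the head's. Six through holes of 7.5 mm, 60 degrees apart on a circle of 42 mm radius, one nominally towards -x; but the plate is clamped through curved slots, so all the holes stand up to 12 degrees off, either way
- wheel_centre (a point): centre of the steel wheel with twelve teeth (68 mm diameter, 14 mm thick) on the spindle, 58 mm above the bench; a fixed pointer stands over its topmost tooth. Turned only by the crank, through the worm
- knob_centre (a point): centre of the pin's knurled steel knob, an upright cylinder 22 mm across, 28 mm high, at the end of the crank arm, 42 mm from the worm axis; 146 mm above the bench with the pin home, 151 mm with it resting on the plate. It swivels freely about its own axis, so fingers can hold it without turning as it goes round. Hub, arm and boss stay below 130 mm; nothing stands above or beside the knob
- index_pin (a joint): height (m) of the 6 mm flat-ended spring pin above its home position: 0 fully home in a hole (5 mm deep), 0.005 resting on the plate's face, as at the start, 0.012 upper stop. The spring pushes it down with 4.5 N at home and 7.5 N at the stop
- crank (a joint): angle (rad) of the crank about the worm axis, 0 when the arm points to the head's -x, growing clockwise seen from above; it starts at 0.38 to 0.66. The wanted hole is at 20.94, give or take 0.2 as the plate is set. The worm drags with about 0.1 N m (2.5 N at the knob; 3 to 8 N with the pin on the plate) and stays where it is left; with the pin home it has 0.02 rad of play
- spindle (a joint): angle (rad) of the spindle with the wheel: 1/40 of the crank's angle, growing as that goes clockwise. A tooth stands under the pointer at 0; the next one at 0.5236
- loupe: black eye loupe, 41 mm in diameter, 31 mm high, standing on the bench; leave alone. Origin at its underside
- ring_gauge: steel ring gauge, 58 mm in diameter, 18 mm high, lying on the bench; leave alone. Origin at its underside
- micrometer: outside micrometer, 44 x 130 x 16 mm, lying on the bench; leave alone. Origin at its underside

How it is judged:
On the way, in this order (a step that is already met when the one before it is completed fails the run):
1. the pin is lifted clear of the index plate (value of joint index_pin above 0.0057 m and value of joint crank below 1.3 rad), for 0.05 s.
2. the crank has been wound three full turns clockwise, to 19 rad (value of joint crank above 19 rad), for 0.05 s.
At the end, for the whole second after the job is handed in: the crank stands in the wanted hole, the second ahead after three full turns (20.94 rad, within 0.24), the next tooth stands under the pointer (spindle at 0.5236 rad, within 0.0075), and the pin is fully home in the hole (within 1.5 mm) (value of joint crank between 20.7 and 21.18 rad and value of joint spindle between 0.516 and 0.531 rad and value of joint index_pin below 0.0015 m); the robot touches nothing.
It fails at once if the pin is rammed or forced against the index plate with more than 25 N (contact force between index_pin and index_plate above 25 N).
It fails at once if the crank runs on past the wanted hole, beyond 21.5 rad (value of joint crank above 21.5 rad).
It fails at once if the loupe, ring gauge or micrometer is moved by more than 15 mm (distance of any of loupe, ring_gauge, micrometer from where it was at the start of the episode above 0.015 m).
It also fails if it takes over 72 s, if anything falls off the work surface, if the arm or the gripper's body presses on something with over 40 N, if the wrist force passes 120 N, or if a joint passes its speed limit or range.

## Working session

There is one attempt and no reset: what is moved stays moved. The work goes in short steps, Python scripts to look and compute and a tool call to move; the robot and the scene stay as the last step left them, time stands still between calls to the robot, and variables do not carry over. Pictures are saved under pics/ and viewed, and the job is handed in when it is done.

Besides the shell and the picture viewer there is one more tool, called by a JSON object that holds its "api" and its "payload". send_rows: Moves the arm, as the interface text tells. Its arguments: {"type":"object","properties":{"increments":{"type":"array"},"claw":{"type":"number"},"grip_force":{"type":"number"}},"required":["increments"]}

```bash
ls; mkdir -p pics; python3 - <<'E'
from bench import robot
import cv2
s=robot.state()
print(s, robot.grip_depth)
for n in ["top","side","wrist"]:
    d=robot.get_image(n); cv2.imwrite(f"pics/{n}0.png",d["image"][:,:,::-1])
    print(n,d["camera_matrix"].round(1).tolist(),d["D"],d.get("rvec"),d.get("tvec"),d.get("tool_from_camera"))
E
```

```text
pics
{'clock': 0.0, 'q': array([-1.41537982e+00,  1.31157839e-01,  1.48925467e+00, -2.08807841e-05,
        1.52297965e+00, -8.53874059e-02]), 'joint_vel': array([ 1.42818887e-03,  1.02320547e-04, -4.73841544e-05,  1.78209870e-03,
        9.42234510e-04, -5.87139594e-04]), 'joint_efforts': array([ 2.81374247e-03, -5.59843397e+01, -4.91753626e+01,  7.69809284e-02,
        3.53053550e-02, -1.95065086e-04]), 'ee_pos': array([ 0.14302537, -0.58213356,  0.21760294]), 'eef_rot': array([-0.08429624, -0.70195767, -0.08556738,  0.70201695]), 'wrist_force': array([ 0.99690215,  0.04654986, -0.50212461]), 'moment': array([0.04606906, 0.04292811, 0.04877165]), 'opening': 0.09338465521149233} 0.0188
top [[534.1, 0.0, 321.1], [0.0, 534.1, 243.4], [0.0, 0.0, 1.0]] [-0.01639605  0.          0.          0.          0.        ] [ 2.18020379 -2.12241201  0.08176064] [0.00662165 0.58688763 0.91424402] None
side [[460.8, 0.0, 315.2], [0.0, 460.8, 236.3], [0.0, 0.0, 1.0]] [-0.0761869  0.         0.         0.         0.       ] [ 1.94307615 -0.23091638  0.12630308] [-0.5479717   0.16559798  0.89112537] None
wrist [[399.9, 0.0, 313.3], [0.0, 399.9, 238.4], [0.0, 0.0, 1.0]] [0.03057916 0.         0.         0.         0.        ] None None [[ 1.57044537e-04 -2.73026522e-01  9.62006493e-01 -1.65558734e-01]
 [ 9.99999852e-01  5.43396498e-04 -9.02577911e-06  1.11410583e-03]
 [-5.20286683e-04  9.62006353e-01  2.73026567e-01 -7.56003158e-02]
 [ 0.00000000e+00  0.00000000e+00  0.00000000e+00  1.00000000e+00]]
```

View pics/top0.png

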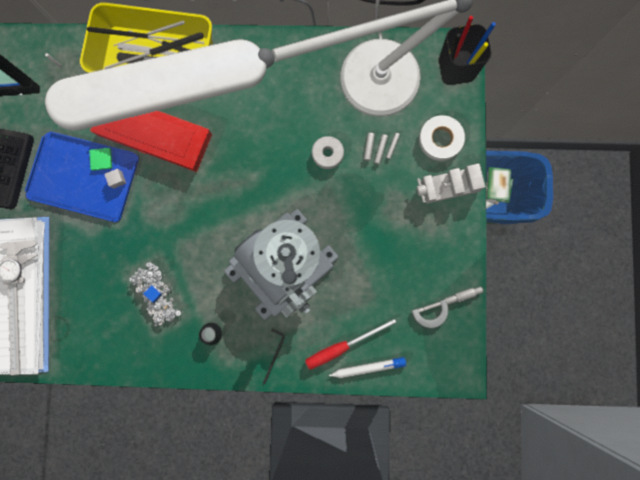

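View pics/side0.png

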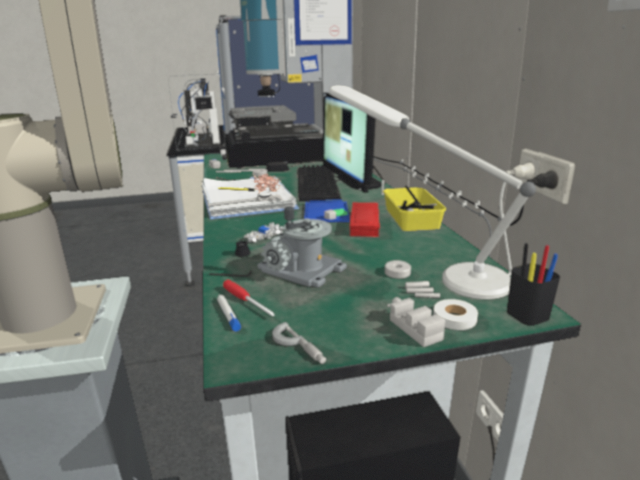

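View pics/wrist0.png

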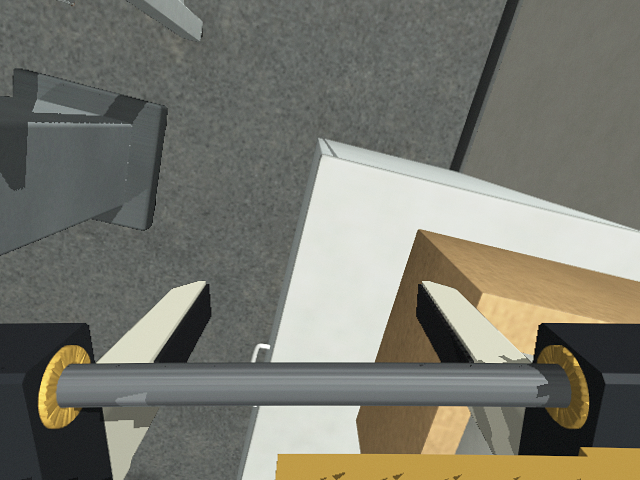

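```bash
cat > h.py <<'E'
import numpy as np, cv2
from bench import robot
from scipy.spatial.transform import Rotation as R
def cloud(d,T=None):
    K=d["camera_matrix"];D=d["D"];z=d["z_map"]
    h,w=z.shape
    u,v=np.meshgrid(np.arange(w),np.arange(h))
    p=cv2.undistortPoints(np.stack([u,v],-1).reshape(-1,1,2).astype(float),K,D).reshape(h,w,2)
    c=np.dstack([p[...,0]*z,p[...,1]*z,z])
    if "rvec" in d and d["rvec"] is not None:
        Rm=cv2.Rodrigues(np.array(d["rvec"]))[0]
        return (c-np.array(d["tvec"]))@Rm
    tc=d["tool_from_camera"]; t=c@tc[:3,:3].T+tc[:3,3]
    pos,q=T; return t@R.from_quat(np.roll(q,-1)).as_matrix().T+pos
def rays(d,uv,zp,T=None):
    "pixels -> points on plane z=zp"
    p=cv2.undistortPoints(np.array(uv,float).reshape(-1,1,2),d["camera_matrix"],d["D"]).reshape(-1,2)
    r=np.c_[p,np.ones(len(p))]
    if "rvec" in d and d["rvec"] is not None:
        Rm=cv2.Rodrigues(np.array(d["rvec"]))[0]; o=-Rm.T@np.array(d["tvec"]).ravel(); r=r@Rm
    else:
        tc=d["tool_from_camera"];M=R.from_quat(np.roll(T[1],-1)).as_matrix()
        r=(r@tc[:3,:3].T)@M.T; o=M@tc[:3,3]+T[0]
    return o+r*((zp-o[2])/r[:,2])[:,None]
E
python3 - <<'E'
from h import *
d=robot.get_image("top"); im=d["image"][200:340,210:370,::-1]
cv2.imwrite("pics/topz.png",cv2.resize(im,None,fx=5,fy=5,interpolation=cv2.INTER_CUBIC)[:600])
P=cloud(d)
for lo,hi in [(.104,.116),(.14,.16),(.118,.132)]:
    m=(P[...,2]>lo)&(P[...,2]<hi)&(d["z_map"]>0); m[:200]=0;m[340:]=0;m[:,:210]=0;m[:,370:]=0
    q=P[m]; print(lo,len(q),q.mean(0) if len(q) else 0, (q.min(0),q.max(0)) if len(q) else 0)
    if lo==.104:
        print(cv2.minEnclosingCircle(q[:,:2].astype(np.float32)))
    if lo==.14: print(cv2.minEnclosingCircle(q[:,:2].astype(np.float32)), np.median(q[:,2]))
ds=robot.get_image("side")
cv2.imwrite("pics/sidez.png",cv2.resize(ds["image"][190:300,220:360,::-1],None,fx=5,fy=5,interpolation=cv2.INTER_CUBIC))
E
```

```text
0.104 3008 [0.56418063 0.07561471 0.11107708] (array([0.50125846, 0.02250686, 0.10410915]), array([0.61559732, 0.12887769, 0.11596522]))
((0.5585808753967285, 0.07483223080635071), 0.05744893103837967)
0.14 13 [0.51865963 0.05847636 0.15164913] (array([0.5109084 , 0.05503504, 0.14021121]), array([0.53168969, 0.06840768, 0.1593012 ]))
((0.521122932434082, 0.06490980088710785), 0.010896818712353706) 0.15069804548389312
0.118 218 [0.5518033  0.07252371 0.12511088] (array([0.51407268, 0.05940586, 0.11979413]), array([0.57120273, 0.08444011, 0.13168026]))
```

View pics/topz.png

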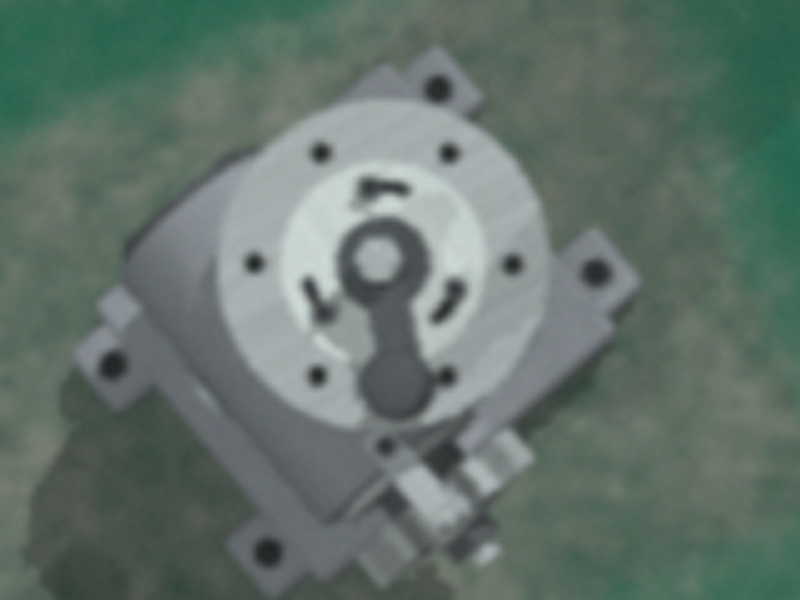

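View pics/sidez.png

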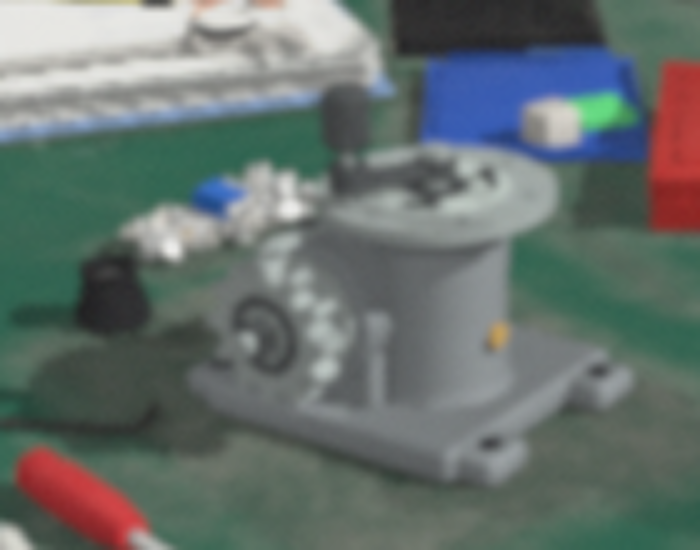

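```bash
python3 - <<'E'
from h import *
d=robot.get_image("top")
f=lambda a:np.c_[210+(np.array(a)[:,0]+.5)/5-.5,200+(np.array(a)[:,1]+.5)/5-.5]
g=cv2.cvtColor(d["image"],cv2.COLOR_RGB2GRAY)
H=[]
for u,v in f([(447,376),(317,376),(254,263),(320,152),(450,152),(512,263)]):
    w=g[int(round(v))-3:int(round(v))+4,int(round(u))-3:int(round(u))+4].astype(float); w=np.clip(w.max()*.8-w,0,None)
    yy,xx=np.mgrid[-3:4,-3:4]; H.append((round(u)+(w*xx).sum()/w.sum(),round(v)+(w*yy).sum()/w.sum()))
H[0]=tuple(f([(447,376)])[0])
W=rays(d,H,.109)[:,:2]; print(W.round(4))
c=(W[:3]+W[3:]).mean(0)/2; print("c",c, np.hypot(*(W-c).T).round(4))
a=np.degrees(np.arctan2(*(W-c).T[::-1])); print("ang",a, )
k=rays(d,f([(395,388)]),.165)[0,:2]; print("knob",k,np.hypot(*(k-c)),np.degrees(np.arctan2(*(k-c)[::-1])))
s=robot.state();M=R.from_quat(np.roll(s["eef_rot"],-1)).as_matrix();print(s["ee_pos"],M.round(3))
g=robot.get_image("side");P=cloud(g)
for (x,y) in [(345,100),(345,115)]:
    u=int(220+x/5);v=int(190+y/5);print(P[v,u])
E
```

```text
[[0.5262 0.0542]
 [0.5253 0.0963]
 [0.5613 0.1183]
 [0.5981 0.098 ]
 [0.5989 0.056 ]
 [0.563  0.0341]]
c [0.5621368  0.07615444] [0.0421 0.042  0.0422 0.042  0.042  0.042 ]
ang [-148.5360988   151.28012275   91.10733296   31.29622079  -28.73461667
  -88.85104564]
knob [0.51954963 0.06575148] 0.04383935435331028 -166.27291536055554
[ 0.14306363 -0.58251085  0.21829225] [[-0.     0.238 -0.971]
 [ 0.001 -0.971 -0.238]
 [-1.    -0.001 -0.   ]]
[0.52035945 0.05405445 0.16107616]
[0.51983913 0.05255    0.15486041]
```

{"api": "send_rows", "payload": {"increments": [[0, 0, 0, -0.166], [0, 0, 0, -0.166], [0, 0, 0, -0.166], [0, 0, 0, -0.166], [0, 0, 0, -0.166], [0, 0, 0, -0.166], [0, 0, 0, -0.166], [0, 0, 0, -0.166], [0, 2, -2, 0], [0, 2, -2, 0], [0, 2, -4, 0], [0, 2, -4, 0]], "claw": 0.4}}

```text
clock: 1.85
ee_pos: [0.2238, -0.4617, 0.2185]
eef_rot: [0.499, 0.501, 0.499, -0.501]
wrist_force: [0.8, -0.4, -0.3]
opening: 0.0563
```

{"api": "send_rows", "payload": {"increments": [[0, 2.6, -4.7, 0], [0, 2.6, -4.7, 0], [0, 2.6, -4.7, 0], [0, 2.6, -4.7, 0], [0, 2.6, -4.7, 0], [0, 2.6, -4.7, 0], [0, 2.6, -4.7, 0], [0, 2.6, -4.7, 0], [0, 2.6, -4.7, 0], [0, 2.6, -4.7, 0], [0, 2, -3, 0], [0, 1, -2, 0], [0, 0.5, -0.6, 0], [0, 0, 0, 0]]}}

```text
clock: 3.6
ee_pos: [0.5194, 0.0624, 0.2186]
eef_rot: [-0.5, -0.5, -0.5, 0.501]
wrist_force: [0.0, -1.0, -0.0]
opening: 0.0557
```

```bash
python3 - <<'E'
from h import *
s=robot.state();print(s["ee_pos"],s["eef_rot"],s["wrist_force"],s["q"])
d=robot.get_image("wrist");cv2.imwrite("pics/w1.png",d["image"][:,:,::-1])
P=cloud(d,(s["ee_pos"],s["eef_rot"]));np.save("P.npy",P)
m=(abs(P[...,2]-.165)<.004)&(np.hypot(P[...,0]-.52,P[...,1]-.066)<.03)
q=P[m];print(len(q),q.mean(0),cv2.minEnclosingCircle(q[:,:2].astype(np.float32)))
E
```

```text
[0.51938178 0.06236959 0.21856193] [-0.49961315 -0.50025608 -0.4996091   0.50052103] [ 0.03986716 -0.99959645 -0.00702467] [ 2.16702319e-02 -7.80384313e-02  1.70042926e+00 -2.63422997e-04
  1.51946869e+00  2.32386379e-02]
889 [0.52104707 0.06383229 0.16339137] ((0.5209394097328186, 0.06326572597026825), 0.010590455494821072)
```

View pics/w1.png

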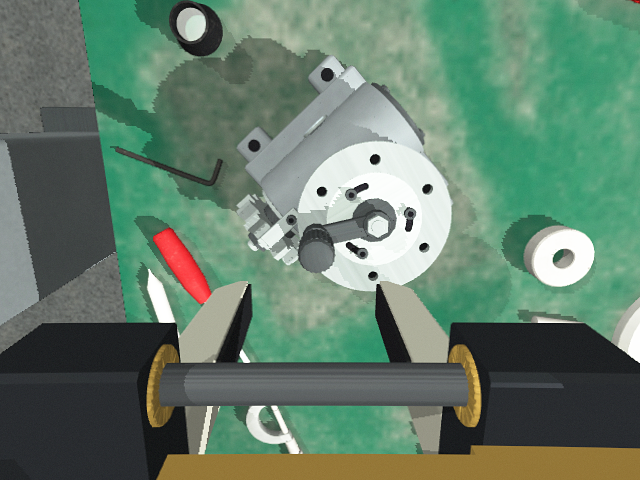

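```bash
python3 - <<'E'
from h import *
s=robot.state();T=(s["ee_pos"],s["eef_rot"])
d=robot.get_image("wrist");g=cv2.cvtColor(d["image"],cv2.COLOR_RGB2GRAY)
H=[]
for u,v in [(375,160),(428,189),(424,247),(373,276),(322,191)]:
    w=g[v-7:v+8,u-7:u+8].astype(np.uint8); b=w<110
    n,l,st,c=cv2.connectedComponentsWithStats(b.astype(np.uint8)); i=l[7,7]; print(st[i],end=' ')
    H.append((u-7+c[i][0],v-7+c[i][1]))
W=rays(d,H,.110,T)[:,:2];print();print(W.round(4))
A=np.c_[2*W,np.ones(5)];x=np.linalg.lstsq(A,(W**2).sum(1),rcond=None)[0];c=x[:2];print("c",c,np.sqrt(x[2]+c@c))
a=np.degrees(np.arctan2(*(W-c).T[::-1]));print(a, a%60)
P=np.load("P.npy");m=((P[...,2]>.1625)&(P[...,2]<.172)&(np.hypot(P[...,0]-.521,P[...,1]-.064)<.02)).astype(np.uint8)
cn=max(cv2.findContours(m,0,cv2.CHAIN_APPROX_NONE)[0],key=cv2.contourArea);e=cv2.fitEllipse(cn);print(e)
k=rays(d,[e[0]],.165,T)[0,:2];print("knob",k,np.hypot(*(k-c)),np.degrees(np.arctan2(*(k-c)[::-1])))
z=g[190:290,270:460];cv2.imwrite("pics/w1z.png",cv2.resize(d["image"][140:290,270:460,::-1],None,fx=4,fy=4))
E
```

```text
[ 2  1 10 10 80] [ 2  2 10  9 67] [ 3  2  9  9 53] [ 2  2 10  9 69] [ 2  2 10 10 74] 
[[0.5606 0.1149]
 [0.5973 0.0949]
 [0.598  0.0533]
 [0.5627 0.031 ]
 [0.5249 0.0932]]
c [0.56144355 0.07303117] 0.041815107156933685
[ 91.157212    31.41753842 -28.38381673 -88.23834163 151.10582162] [31.157212   31.41753842 31.61618327 31.76165837 31.10582162]
((316.17425537109375, 256.7129821777344), (29.794662475585938, 31.447763442993164), 81.02655792236328)
knob [0.52093333 0.06350554] 0.0416150874780973 -166.76776971203188
```

View pics/w1z.png

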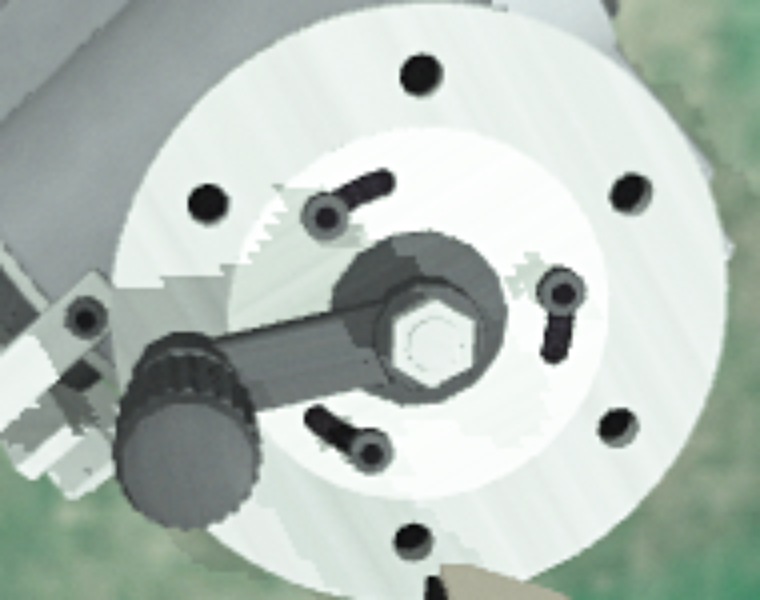

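{"api": "send_rows", "payload": {"increments": [[1.5, 0.13, -0.16, 0], [2, 0, 0, 0], [2, 0, 0, 0], [1.5, 0, 0, 0], [0.76, 0, 0, 0], [0, 0, 0, 0], [0, 0, 0, 0]]}}

```text
clock: 4.58
ee_pos: [0.5213, 0.0642, 0.1418]
eef_rot: [0.5, 0.501, 0.499, -0.5]
wrist_force: [0.4, -0.4, 0.2]
opening: 0.0555
```

{"api": "send_rows", "payload": {"increments": [[0, 0, 0, 0], [0, 0, 0, 0], [0, 0, 0, 0], [0, 0, 0, 0]], "claw": 1.0, "grip_force": 25}}

```text
clock: 5.08
ee_pos: [0.5209, 0.0642, 0.1412]
eef_rot: [0.5, 0.501, 0.499, -0.5]
wrist_force: [1.4, -0.3, 0.1]
opening: 0.0215
```

{"api": "send_rows", "payload": {"increments": [[-0.2, 0, 0, 0], [-0.2, 0, 0, 0], [0, 0, 0, 0]]}}

```text
clock: 5.45
ee_pos: [0.5208, 0.0641, 0.1448]
eef_rot: [0.499, 0.501, 0.499, -0.501]
wrist_force: [5.6, 0.1, -7.6]
opening: 0.0211
```

```bash
python3 - <<'E'
from h import *
s=robot.state();print(s["ee_pos"],s["wrist_force"])
d=robot.get_image("side");cv2.imwrite("pics/s2.png",cv2.resize(d["image"][170:310,200:380,::-1],None,fx=4,fy=4,interpolation=cv2.INTER_CUBIC))
E
```

```text
[0.520751   0.06414307 0.14482607] [ 5.64342527  0.06363994 -7.64577497]
```

View pics/s2.png

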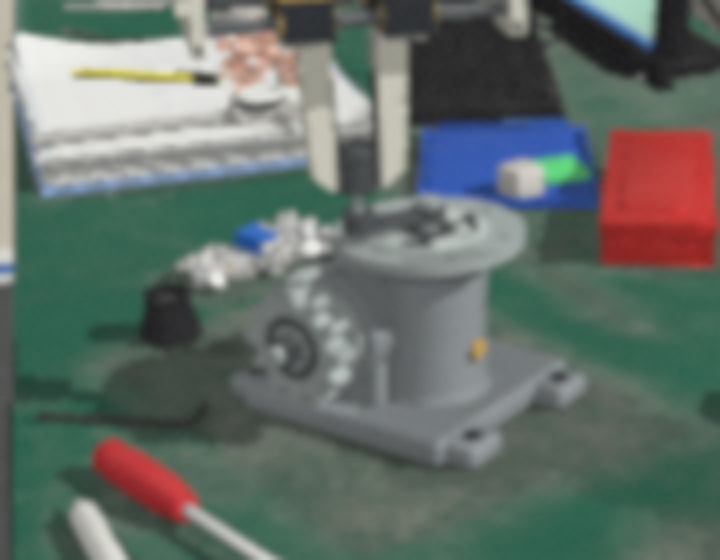

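```bash
python3 - <<'E'
import numpy as np
def rows(t0,step,n,r=4.2):
    t=np.radians(t0-step*np.arange(n+1));p=r*np.c_[np.cos(t),-np.sin(t)];return np.diff(np.round(p,2),axis=0).round(2)
print([[0,a,b,0] for a,b in rows(193.5,6,10).tolist()])
R=rows(133.5,12,30).tolist()
print([[0,a,b,0] for a,b in R])
E
```

```text
[[0, -0.08, -0.43, 0], [0, -0.04, -0.44, 0], [0, 0.01, -0.44, 0], [0, 0.06, -0.44, 0], [0, 0.1, -0.42, 0], [0, 0.15, -0.42, 0], [0, 0.19, -0.39, 0], [0, 0.23, -0.38, 0], [0, 0.27, -0.35, 0], [0, 0.3, -0.32, 0]]
[[0, 0.7, -0.53, 0], [0, 0.79, -0.38, 0], [0, 0.85, -0.2, 0], [0, 0.88, -0.03, 0], [0, 0.86, 0.16, 0], [0, 0.81, 0.34, 0], [0, 0.73, 0.5, 0], [0, 0.6, 0.63, 0], [0, 0.46, 0.75, 0], [0, 0.29, 0.83, 0], [0, 0.12, 0.87, 0], [0, -0.07, 0.88, 0], [0, -0.25, 0.84, 0], [0, -0.42, 0.77, 0], [0, -0.57, 0.67, 0], [0, -0.7, 0.53, 0], [0, -0.79, 0.38, 0], [0, -0.85, 0.2, 0], [0, -0.88, 0.03, 0], [0, -0.86, -0.16, 0], [0, -0.81, -0.34, 0], [0, -0.73, -0.5, 0], [0, -0.6, -0.63, 0], [0, -0.46, -0.75, 0], [0, -0.29, -0.83, 0], [0, -0.12, -0.87, 0], [0, 0.07, -0.88, 0], [0, 0.25, -0.84, 0], [0, 0.42, -0.77, 0], [0, 0.57, -0.67, 0]]
```

{"api": "send_rows", "payload": {"increments": [[0, -0.05, -0.43, 0], [0, -0.04, -0.44, 0], [0, 0.01, -0.44, 0], [0, 0.06, -0.44, 0], [0, 0.1, -0.42, 0], [0, 0.15, -0.42, 0], [0, 0.19, -0.39, 0], [0, 0.23, -0.38, 0], [0, 0.27, -0.35, 0], [0, 0.3, -0.32, 0]]}}

```text
clock: 6.75
ee_pos: [0.5329, 0.1046, 0.1448]
eef_rot: [-0.499, -0.5, -0.5, 0.501]
wrist_force: [0.9, -4.6, -7.6]
opening: 0.0215
```

{"api": "send_rows", "payload": {"increments": [[0, 0.7, -0.53, 0], [0, 0.79, -0.38, 0], [0, 0.85, -0.2, 0], [0, 0.88, -0.03, 0], [0, 0.86, 0.16, 0], [0, 0.81, 0.34, 0], [0, 0.73, 0.5, 0], [0, 0.6, 0.63, 0], [0, 0.46, 0.75, 0], [0, 0.29, 0.83, 0]]}}

```text
clock: 8.0
ee_pos: [0.6029, 0.0834, 0.1451]
eef_rot: [0.499, 0.501, 0.5, -0.5]
wrist_force: [-4.8, 0.9, -6.2]
opening: 0.0215
```

{"api": "send_rows", "payload": {"increments": [[0, 0.12, 0.87, 0], [0, -0.07, 0.88, 0], [0, -0.25, 0.84, 0], [0, -0.42, 0.77, 0], [0, -0.57, 0.67, 0], [0, -0.7, 0.53, 0], [0, -0.79, 0.38, 0], [0, -0.85, 0.2, 0], [0, -0.88, 0.03, 0], [0, -0.86, -0.16, 0]]}}

```text
clock: 9.25
ee_pos: [0.5496, 0.0334, 0.1453]
eef_rot: [0.5, 0.501, 0.499, -0.5]
wrist_force: [4.2, 2.9, -6.9]
opening: 0.0213
```

{"api": "send_rows", "payload": {"increments": [[0, -0.81, -0.34, 0], [0, -0.73, -0.5, 0], [0, -0.6, -0.63, 0], [0, -0.46, -0.75, 0], [0, -0.29, -0.83, 0], [0, -0.12, -0.87, 0], [0, 0.07, -0.88, 0], [0, 0.25, -0.84, 0], [0, 0.42, -0.77, 0], [0, 0.57, -0.67, 0]]}}

```text
clock: 10.5
ee_pos: [0.533, 0.1047, 0.1448]
eef_rot: [-0.499, -0.5, -0.5, 0.501]
wrist_force: [1.7, -5.6, -7.7]
opening: 0.0214
```

{"api": "send_rows", "payload": {"increments": [[0, 0.7, -0.53, 0], [0, 0.79, -0.38, 0], [0, 0.85, -0.2, 0], [0, 0.88, -0.03, 0], [0, 0.86, 0.16, 0], [0, 0.81, 0.34, 0], [0, 0.73, 0.5, 0], [0, 0.6, 0.63, 0], [0, 0.46, 0.75, 0], [0, 0.29, 0.83, 0], [0, 0.12, 0.87, 0], [0, -0.07, 0.88, 0], [0, -0.25, 0.84, 0], [0, -0.42, 0.77, 0], [0, -0.57, 0.67, 0]]}}

```text
clock: 12.38
ee_pos: [0.5907, 0.043, 0.1453]
eef_rot: [0.5, 0.501, 0.499, -0.5]
wrist_force: [-1.7, 5.6, -7.2]
opening: 0.0214
```

{"api": "send_rows", "payload": {"increments": [[0, -0.7, 0.53, 0], [0, -0.79, 0.38, 0], [0, -0.85, 0.2, 0], [0, -0.88, 0.03, 0], [0, -0.86, -0.16, 0], [0, -0.81, -0.34, 0], [0, -0.73, -0.5, 0], [0, -0.6, -0.63, 0], [0, -0.46, -0.75, 0], [0, -0.29, -0.83, 0], [0, -0.12, -0.87, 0], [0, 0.07, -0.88, 0], [0, 0.25, -0.84, 0], [0, 0.42, -0.77, 0], [0, 0.57, -0.67, 0]]}}

```text
clock: 14.25
ee_pos: [0.533, 0.1047, 0.1448]
eef_rot: [-0.499, -0.5, -0.5, 0.501]
wrist_force: [2.0, -4.6, -7.4]
opening: 0.0216
```

{"api": "send_rows", "payload": {"increments": [[0, 0.7, -0.53, 0], [0, 0.79, -0.38, 0], [0, 0.85, -0.2, 0], [0, 0.88, -0.03, 0], [0, 0.86, 0.16, 0], [0, 0.81, 0.34, 0], [0, 0.73, 0.5, 0], [0, 0.6, 0.63, 0], [0, 0.46, 0.75, 0], [0, 0.29, 0.83, 0], [0, 0.12, 0.87, 0], [0, -0.07, 0.88, 0], [0, -0.25, 0.84, 0], [0, -0.42, 0.77, 0], [0, -0.57, 0.67, 0]]}}

```text
clock: 16.12
ee_pos: [0.5907, 0.043, 0.1453]
eef_rot: [0.5, 0.501, 0.499, -0.5]
wrist_force: [-1.2, 4.4, -7.2]
opening: 0.0217
```

{"api": "send_rows", "payload": {"increments": [[0, -0.7, 0.53, 0], [0, -0.79, 0.38, 0], [0, -0.85, 0.2, 0], [0, -0.88, 0.03, 0], [0, -0.86, -0.16, 0], [0, -0.81, -0.34, 0], [0, -0.73, -0.5, 0], [0, -0.6, -0.63, 0], [0, -0.46, -0.75, 0], [0, -0.29, -0.83, 0], [0, -0.12, -0.87, 0], [0, 0.07, -0.88, 0], [0, 0.25, -0.84, 0], [0, 0.42, -0.77, 0], [0, 0.57, -0.67, 0]]}}

```text
clock: 18.0
ee_pos: [0.533, 0.1047, 0.1448]
eef_rot: [-0.499, -0.5, -0.5, 0.501]
wrist_force: [2.0, -5.6, -6.5]
opening: 0.0215
```

```bash
python3 - <<'E'
import numpy as np
t=np.radians(133.5-6*np.arange(7));p=4.2*np.c_[np.cos(t),-np.sin(t)];print(np.diff(p.round(2),axis=0).round(2).tolist())
E
```

```text
[[0.33, -0.28], [0.37, -0.25], [0.38, -0.21], [0.41, -0.17], [0.42, -0.12], [0.43, -0.08]]
```

{"api": "send_rows", "payload": {"increments": [[0, 0.33, -0.28, 0], [0, 0.37, -0.25, 0], [0, 0.38, -0.21, 0], [0, 0.41, -0.17, 0], [0, 0.42, -0.12, 0], [0, 0, 0, 0]]}}

```text
clock: 18.75
ee_pos: [0.5525, 0.1149, 0.1451]
eef_rot: [0.5, 0.501, 0.499, -0.5]
wrist_force: [1.3, -1.6, -7.1]
opening: 0.0214
```

```bash
python3 - <<'E'
from h import *
s=robot.state();print(s["ee_pos"],s["wrist_force"])
v=s["ee_pos"][:2]-np.array([.5619,.0739]);print(np.hypot(*v),np.degrees(np.arctan2(*v[::-1])))
d=robot.get_image("wrist");cv2.imwrite("pics/w3.png",d["image"][:,:,::-1])
d=robot.get_image("top");cv2.imwrite("pics/t3.png",cv2.resize(d["image"][200:340,210:370,::-1],None,fx=4,fy=4,interpolation=cv2.INTER_CUBIC))
E
```

```text
[0.55250334 0.11490348 0.14507049] [ 1.30897446 -1.61249063 -7.14686385]
0.042066402766596185 102.90744850651643
```

View pics/w3.png

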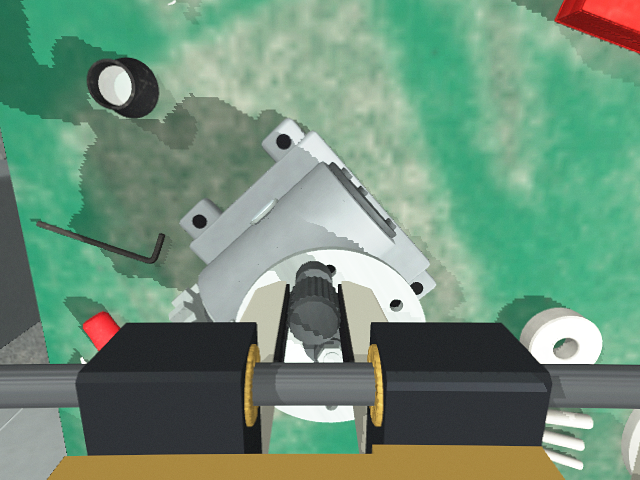

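View pics/t3.png

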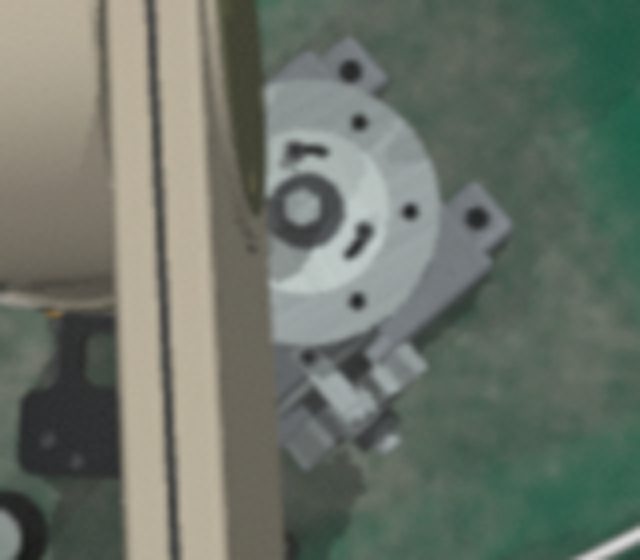

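{"api": "send_rows", "payload": {"increments": [[0.15, 0, 0, 0], [0.15, 0, 0, 0], [0.08, 0, 0, 0], [0, 0, 0, 0]]}}

```text
clock: 19.35
ee_pos: [0.5524, 0.1148, 0.1415]
eef_rot: [0.5, 0.501, 0.499, -0.5]
wrist_force: [2.5, -0.8, -6.9]
opening: 0.0213
```

{"api": "send_rows", "payload": {"increments": [[0.04, 0, 0, 0], [0, 0, 0, 0]]}}

```text
clock: 19.6
ee_pos: [0.5524, 0.1148, 0.1413]
eef_rot: [0.5, 0.501, 0.499, -0.5]
wrist_force: [0.9, -0.8, -3.6]
opening: 0.0214
```

{"api": "send_rows", "payload": {"increments": [[0, 0, 0, 0], [0, 0, 0, 0], [0, 0, 0, 0]], "claw": 0.71}}

```text
clock: 19.98
ee_pos: [0.5523, 0.1148, 0.1412]
eef_rot: [0.5, 0.501, 0.499, -0.5]
wrist_force: [0.3, -0.1, 0.8]
opening: 0.0263
```

```bash
python3 - <<'E'
from h import *
s=robot.state();print(s["ee_pos"],s["wrist_force"],s["opening"])
d=robot.get_image("wrist");cv2.imwrite("pics/w4.png",cv2.resize(d["image"][230:380,220:440,::-1],None,fx=3.5,fy=3.5))
P=cloud(d,(s["ee_pos"],s["eef_rot"]))
m=(P[...,2]>.155)&(P[...,2]<.175)&(np.hypot(P[...,0]-.5525,P[...,1]-.1148)<.0085)
print(m.sum(),P[m].mean(0),np.median(P[m][:,2]))
E
```

```text
[0.55225593 0.11483621 0.14123049] [ 0.27564782 -0.0835062   0.78447634] 0.026326084851074558
1359 [0.55253161 0.11534565 0.16364166] 0.16369649754943133
```

View pics/w4.png

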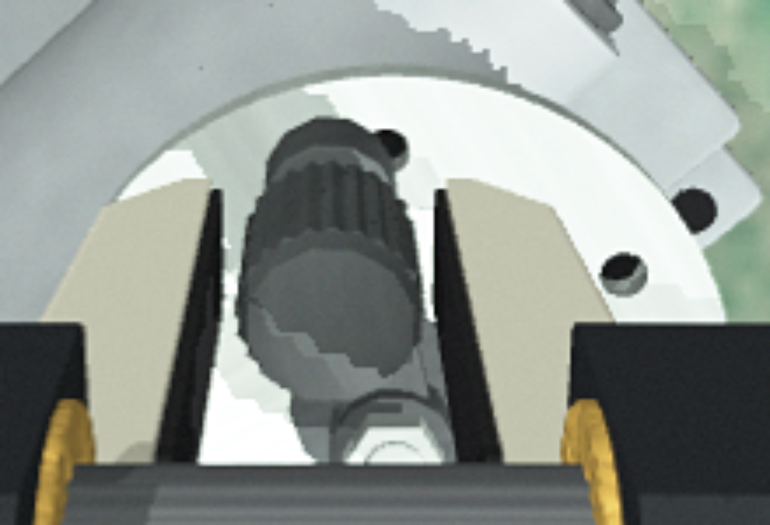

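{"api": "send_rows", "payload": {"increments": [[0, 0.1, -0.01, 0], [0, 0.1, -0.02, 0], [0, 0.1, -0.01, 0], [0, 0.1, -0.02, 0], [0, 0.1, -0.01, 0], [0, 0.1, -0.01, 0], [0, 0.1, -0.01, 0], [0, 0, 0, 0]]}}

```text
clock: 21.02
ee_pos: [0.5571, 0.1158, 0.1406]
eef_rot: [-0.498, -0.499, -0.501, 0.502]
wrist_force: [-10.6, 0.3, 6.7]
opening: 0.0273
```

```bash
cat > chk.py <<'E'
from h import *
import sys
s=robot.state();print(s["ee_pos"].round(4),s["wrist_force"].round(1),s["opening"])
d=robot.get_image("wrist");cv2.imwrite(sys.argv[1],cv2.resize(d["image"][230:380,220:440,::-1],None,fx=3.5,fy=3.5))
P=cloud(d,(s["ee_pos"],s["eef_rot"]))
m=(P[...,2]>.150)&(P[...,2]<.175)&(np.hypot(P[...,0]-s["ee_pos"][0]+.0024,P[...,1]-s["ee_pos"][1])<.0075)
print(m.sum(),P[m].mean(0),np.median(P[m][:,2]))
E
python3 chk.py pics/w5.png
```

```text
[0.5571 0.1158 0.1406] [-10.6   0.3   6.7] 0.027281654380105064
1076 [0.55472163 0.11612971 0.16357639] 0.16360165552588787
```

View pics/w5.png

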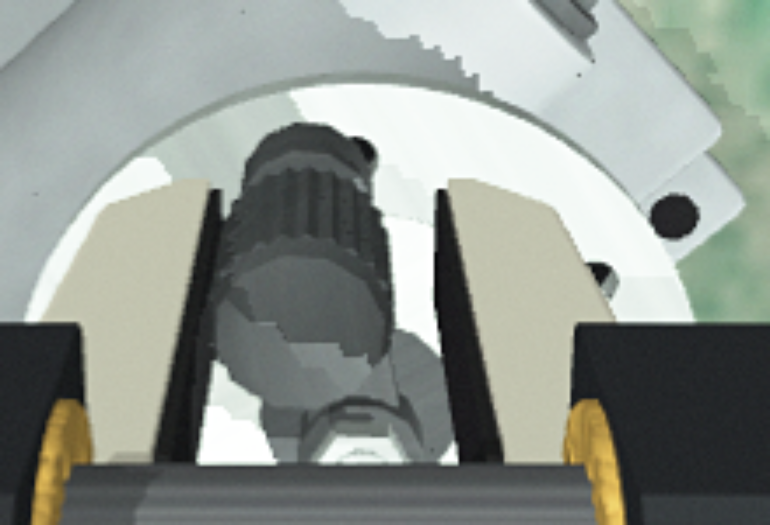

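{"api": "send_rows", "payload": {"increments": [[0, -0.25, 0, 0], [0, -0.22, 0, 0], [0, 0, 0, 0]]}}

```text
clock: 21.45
ee_pos: [0.5545, 0.1156, 0.1409]
eef_rot: [0.5, 0.501, 0.499, -0.5]
wrist_force: [-0.5, -0.8, 0.0]
opening: 0.0272
```

{"api": "send_rows", "payload": {"increments": [[0, 0, 0, 0], [0, 0, 0, 0], [0, 0, 0, 0]], "claw": 1.0}}

```text
clock: 21.82
ee_pos: [0.5541, 0.1156, 0.1408]
eef_rot: [-0.499, -0.5, -0.5, 0.501]
wrist_force: [-4.1, 0.3, 3.0]
opening: 0.0215
```

{"api": "send_rows", "payload": {"increments": [[-0.04, 0, 0, 0], [0, 0, 0, 0]]}}

```text
clock: 22.08
ee_pos: [0.5541, 0.1156, 0.1409]
eef_rot: [-0.499, -0.5, -0.5, 0.501]
wrist_force: [-3.1, -0.1, -0.2]
opening: 0.0215
```

{"api": "send_rows", "payload": {"increments": [[-0.04, 0, 0, 0], [0, 0.1, -0.01, 0], [0, 0.1, -0.01, 0], [0, 0, 0, 0]]}}

```text
clock: 22.58
ee_pos: [0.5555, 0.1158, 0.141]
eef_rot: [-0.499, -0.5, -0.5, 0.501]
wrist_force: [-6.5, 0.4, -0.9]
opening: 0.0214
```

{"api": "send_rows", "payload": {"increments": [[-0.03, 0.1, -0.01, 0], [0, 0.1, 0, 0], [0, 0, 0, 0]]}}

```text
clock: 22.95
ee_pos: [0.5581, 0.1161, 0.1412]
eef_rot: [-0.499, -0.5, -0.5, 0.501]
wrist_force: [-1.9, 1.8, -6.1]
opening: 0.0214
```

{"api": "send_rows", "payload": {"increments": [[0.03, 0, 0, 0], [0, 0.05, 0, 0], [0, 0.05, 0, 0], [0, 0, 0, 0]]}}

```text
clock: 23.45
ee_pos: [0.5595, 0.1161, 0.1416]
eef_rot: [0.499, 0.501, 0.5, -0.5]
wrist_force: [-1.7, 3.1, -7.0]
opening: 0.0214
```

{"api": "send_rows", "payload": {"increments": [[0.04, 0, 0, 0], [0, 0, 0, 0]]}}

```text
clock: 23.7
ee_pos: [0.5595, 0.116, 0.1413]
eef_rot: [0.5, 0.501, 0.5, -0.5]
wrist_force: [-2.4, 4.1, -7.3]
opening: 0.0215
```

{"api": "send_rows", "payload": {"increments": [[0.03, 0, 0, 0], [0, 0, 0, 0]]}}

```text
clock: 23.95
ee_pos: [0.5595, 0.116, 0.141]
eef_rot: [0.5, 0.501, 0.5, -0.5]
wrist_force: [-2.6, 4.2, -6.2]
opening: 0.0212
```

{"api": "send_rows", "payload": {"increments": [[0.03, 0, -0.04, 0], [0, 0, 0, 0]]}}

```text
clock: 24.2
ee_pos: [0.5595, 0.1161, 0.1407]
eef_rot: [-0.5, -0.5, -0.499, 0.501]
wrist_force: [-2.7, 2.4, -5.7]
opening: 0.0212
```

```bash
python3 chk.py pics/w6.png
```

```text
[0.5595 0.1161 0.1407] [-2.7  2.4 -5.7] 0.021185496189639174
1064 [0.55702918 0.11648739 0.16333471] 0.1634371140159712
```

View pics/w6.png

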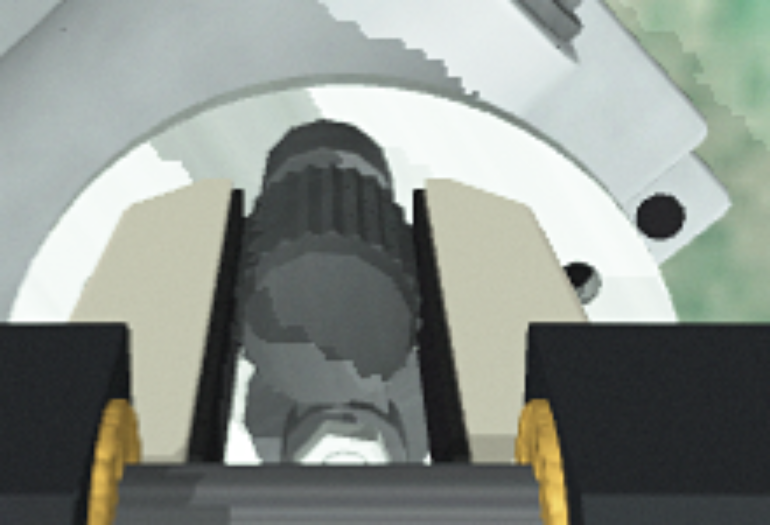

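{"api": "send_rows", "payload": {"increments": [[0.04, 0, 0, 0], [0, 0, 0, 0]]}}

```text
clock: 24.5
ee_pos: [0.5596, 0.1161, 0.1402]
eef_rot: [0.5, 0.501, 0.499, -0.5]
wrist_force: [0.0, 2.0, -6.9]
opening: 0.0213
```

{"api": "send_rows", "payload": {"increments": [[0.04, 0, 0, 0], [0, 0, 0, 0]]}}

```text
clock: 24.75
ee_pos: [0.5597, 0.1162, 0.1399]
eef_rot: [0.5, 0.501, 0.499, -0.5]
wrist_force: [-0.2, 1.5, -5.8]
opening: 0.0214
```

{"api": "send_rows", "payload": {"increments": [[0.08, 0, 0, 0], [0.08, 0, 0, 0], [0, 0, 0, 0]]}}

```text
clock: 25.12
ee_pos: [0.5598, 0.1162, 0.1384]
eef_rot: [0.5, 0.501, 0.499, -0.5]
wrist_force: [0.8, 1.3, -5.4]
opening: 0.0213
```

{"api": "send_rows", "payload": {"increments": [[0.08, 0, 0, 0], [0.08, 0, 0, 0], [0, 0, 0, 0]]}}

```text
clock: 25.5
ee_pos: [0.5598, 0.1162, 0.1368]
eef_rot: [0.5, 0.501, 0.499, -0.5]
wrist_force: [2.3, 1.5, -3.8]
opening: 0.0215
```

{"api": "send_rows", "payload": {"increments": [[0, 0, 0, 0], [0, 0, 0, 0], [0, 0, 0, 0], [0, 0, 0, 0]], "claw": 0.6}}

```text
clock: 26.0
ee_pos: [0.5594, 0.1163, 0.1368]
eef_rot: [0.5, 0.501, 0.499, -0.5]
wrist_force: [-0.1, -0.1, 0.3]
opening: 0.037
```

```bash
python3 chk.py pics/w7.png
```

```text
[0.5594 0.1163 0.1368] [-0.1 -0.1  0.3] 0.037021169842294706
1082 [0.55693839 0.11669714 0.15857497] 0.15886462868169088
```

{"api": "send_rows", "payload": {"increments": [[-1, 0, 0, 0], [-2, 0, 0, 0], [-3, 0, 0, 0], [-3, 0, 0, 0], [0, 0, 6, 0], [0, 0, 3, 0], [0, 0, 0, 0], [0, 0, 0, 0]]}}

```text
clock: 27.05
ee_pos: [0.5596, 0.0267, 0.2278]
eef_rot: [0.5, 0.501, 0.499, -0.5]
wrist_force: [0.6, 0.7, -0.0]
opening: 0.0373
```

```bash
python3 - <<'E'
from h import *
s=robot.state();T=(s["ee_pos"],s["eef_rot"]);print(s["clock"],T,s["wrist_force"])
d=robot.get_image("wrist");cv2.imwrite("pics/w8.png",d["image"][:,:,::-1])
P=cloud(d,T)
m=(P[...,2]>.150)&(P[...,2]<.175)&(np.hypot(P[...,0]-.56,P[...,1]-.116)<.02)
print(m.sum(),P[m].mean(0) if m.sum() else 0,np.median(P[m][:,2]) if m.sum() else 0)
pl=P[(abs(P[...,2]-.11)<.006)];print("plate z",np.median(pl[:,2]))
d=robot.get_image("side");cv2.imwrite("pics/s8.png",cv2.resize(d["image"][190:300,220:360,::-1],None,fx=5,fy=5,interpolation=cv2.INTER_CUBIC))
E
```

```text
27.05 (array([0.5595744 , 0.02674089, 0.22777658]), array([ 0.49964584,  0.50102208,  0.4991995 , -0.50013075])) [ 0.6432442   0.6705286  -0.01330118]
1248 [0.55996195 0.11449733 0.15818669] 0.15850818770654773
plate z 0.10969961127014183
```

View pics/w8.png

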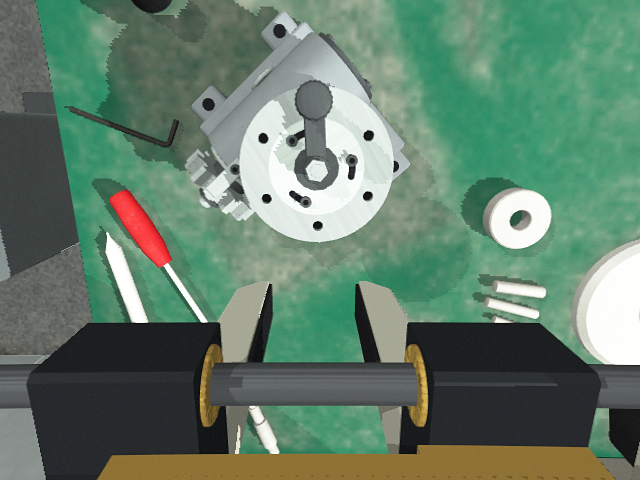

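View pics/s8.png

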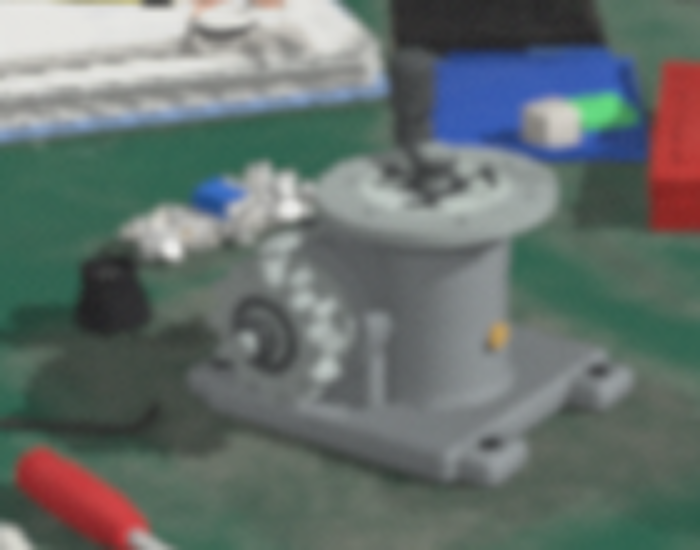

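The wrist view shows the knob at (314,100) over the target hole, with the other five holes open. The knob top is 5 mm lower than when the pin rode on the plate, and the gripper is well clear.

```bash
python3 -c "
from bench import robot
print(robot.hand_in())"
```

```text
the job is handed in; nothing more can be done
None
```

The crank now stands in the wanted hole with the pin home, and the job is handed in; the hand-in gave no verdict. I gripped the knob, lifted the pin about 4 mm and wound three turns clockwise plus about 102°. I then felt for the second hole and lowered the pin in; the robot clock read 27 s.

**Last checks:**
- **Pin:** the knob top dropped 5.0 mm, from about 0.1636 m resting on the plate to about 0.1586 m, so the pin is fully home.
- **Crank:** the arm points at the target hole, and the other five holes are open in the wrist view. By my count of the moves it is in the second hole after three full turns. I did not measure the wheel tooth under the pointer directly.
- **Gripper and bench:** the gripper was clear of everything, with wrist force under 1 N. I did not measure the positions of the loupe, ring gauge and micrometer; the arm never worked near them.

**What did not go smoothly or disagreed:**
- **First feel for the hole:** pushing the knob between loosely open fingers stuck, at 10.6 N sideways and 6.7 N downward. I estimate about 13 N on the pin, below the 25 N limit. I backed off, gripped the knob again and finished with the pin riding lightly on the plate.
- **Positions:** the top and wrist cameras differed by about 3 mm on the plate centre. The pin entered about 1.3 mm short of where I expected the hole.

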